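# Weigh the big egg

## Robot

A 6-joint arm with a two-finger parallel gripper is mounted at the origin on the work surface. World frame = base frame: x ahead of the robot, y to its left, z up, the work surface at z = 0. Lengths are in m, angles in degrees, forces in N, time in s.
With the tool pointing down it reaches from about 0.3 to 0.75 m from the base axis. Payload 8.5 kg.
Tool frame: the origin (TCP) lies midway between the tips of the shut fingers; the grasp point (between the pads) lies 19 mm behind it (env.grasp_offset is the distance from the TCP to the grasp point, in m); z points along the fingers, y is the line along which they close (so a half turn about z gives the same grasp; the last joint's range is limited). The gripper opens to 85 mm and grips with 20 to 120 N. Pads are 22 mm wide; open, the fingers measure 114 mm over their backs; the gripper's body (76 mm by 85 mm) begins 54 mm behind the grasp point. The pads swing forward as they close: fully open they stand 13 mm farther back than shut.
Start: joints at [61.92, 21.807, 74.336, -0, 83.858, -12.336], TCP at [0.149, 0.529, 0.196] pointing down, gripper open.
Joint ranges: [-178.18, 178.18], [-50.72, 133.34], [12.68, 142.11], [-81.47, 261.47], [9.98, 163.14], [-165.26, 165.26]. Speed limits (degrees/s): [136.94, 136.94, 180, 180, 180, 180].

## Interface

Orientations are given as a 3x3 rotation matrix whose columns are the frame's x, y, z axes.
In Python, from rig import env gives the robot as it stands.
- The arm moves only by the tool servo_tool, never from a script. Its argument "deltas" is text: rows parted by semicolons, each of 7 numbers parted by spaces: the opening, from 0 (shut) to 1 (fully open), then the shift along the tool's x, y, z in mm, then the turn, a rotation vector about the tool's x, y, z in rad. A call has 1 to 8 rows; each row shifts and turns the commanded pose from where the row before left it, along the tool's axes as they then stand; what a row does not reach is not made up. A row lasts 1/12 s, in which the tool goes at most 41.7 mm and 7.16 degrees, less where a joint would pass 70% of its speed; a pose out of reach is approached as far as the arm can. A call is refused whole if a number of a shift passes 41.7 or a number of a turn 0.125, either way. A call with a gripper value outside its range is refused whole. The fingers move at their own pace and stop on an object; "newtons" is the grip in N (left out, the last holds). Time passes only in rows, so rows that do not move let the fingers close. It gives the time, the measured TCP pose, the force, the opening and the grip force at its end, in the units of the state.
- env.observe(): the state, without advancing time (a new reading comes with each control period).
- env.get_image(name): name is "side" or "top" or "wrist"; returns a dict with "img" (400x640x3 uint8, red, green, blue), "depth" (400x640 float32, m along the optical axis (not along the pixel's ray), 0 where there is no reading), "camera_matrix" (3x3 intrinsics, pixels), "D" ([k1, k2, p1, p2, k3] as OpenCV has them; the pictures are not rectified), "world_to_cam" (4x4, takes a point from world to camera coordinates). Camera axes: x right, y down, z forward; pixel columns grow to the right and rows downward; lengths in m; the calibration is good to about 2 mm. A picture is of the moment at which its call begins.
- env.close_job(): hands the job in; it is judged then, once.
Trained networks look in a picture, given as the dict that the camera call returned (one of the last four; its "shot" number tells which), for a name from the list of things; names that differ only in an ending like _2 or _b are one class to them, and where a whole thing is asked for, a point or a joint stands for the part that bears it (a point fixed in the world has none). Each returns a list of dicts, best first, with "conf" (0 to 1); they miss things now and then, are a little off and sometimes report something else, mostly with a low value. They report only what shows in the picture. A call takes as long as a camera call. They do not tell look-alikes from the thing itself.
- env.spot_in(name, picture): "bbox" ([centre column, centre row, width, height] in pixels, round what is visible of it).
- env.spot_point(name, picture): "uv" ([column, row] in pixels: a listed point, or the origin of a listed thing).
The state is a dict: "time_s": time; "q": joint angles; "qvel": joint speeds; "joint_efforts": joint torques, N m; "position": TCP position; "tool_rot": TCP orientation; "ft_force": force on the tool from outside, world axes, zero at the start; "wrist_torque": the same for the moment, N m; "grip_width": finger opening in m; "gripper_force": force on a finger pad.
Only numpy, scipy, OpenCV 4.12 (cv2) and the standard library are available. Lean on these libraries where they do the work, as an engineer would, in place of code of your own. Each camera call takes 0.05 s, during which the arm holds its last target. There are 200 camera calls.

## Task

The scale's check weight is still standing in the egg cup on its pan: lift it off and stand it in its shallow wooden tray. Then take the one clearly bigger egg from the wooden rack and set it upright in the scale's cup to be weighed. It is a raw egg: grip it lightly, set it down softly without pressing or dropping it, and leave the two smaller eggs where they are.

Things in the scene. Friction and masses are not known exactly. Their poses are not given: they have to be found in the camera images.
- weight: Check weight: a plain steel cylinder, 28 mm across and 32 mm high, with a neck (12 mm across) and above it a round knob 22 mm across from 46 to 56 mm; 58 mm tall in all, about 200 g. Origin at the centre of its underside, z axis up along it. It starts standing inside the cup on the scale's pan.
- weight_tray: The weight's home: a fixed shallow plywood tray, 130 x 130 mm outside, 14 mm high, walls and floor 5 mm thick. Origin at the centre of its underside; the inner floor is 5 mm above it.
- egg: The big egg: brown, 50 mm across at its widest, 66 mm tall, about 90 g; stands pointed end down in one of the rack's holes, its foot about 11 mm above the table. Origin at its lower (pointed) end, z up along it; widest 41 mm above the origin. It cracks if gripped with over 30 N a finger, pushed down on the scale with over about 8 N, or dropped from over 10 mm.
- egg_a: A smaller brown egg, 41 mm across and 53 mm tall, in another hole of the rack; stays there. Origin at its lower end, z up.
- egg_b: A smaller brown egg, 42 mm across and 54 mm tall, in another hole of the rack; stays there. Origin at its lower end, z up.
- rack: Fixed wooden egg rack: a block 70 x 200 x 26 mm (x, y, z) with three through holes of 35 mm diameter in a row along its y axis, 66 mm apart, the middle one at its centre. Origin at the centre of its underside. Take the eggs across the row, along the rack's x axis.
- scale: Bench scale, fixed: a white case 190 x 150 x 40 mm (x, y, z), with a round steel pan 120 mm across whose top is about 60 mm above the table and, in the middle of the pan, the egg cup. Origin at the centre of its underside; its small display faces the scale's -x side; pan and cup are centred 20 mm towards its +x.
- cup (a point): Centre of the egg cup's rim: the cup is an upright white plastic ring of 45 mm outer and 35 mm inner diameter, 16 mm high, open at the top, standing on the pan (rim about 74 to 76 mm above the table). It rides with the pan, which gives on a soft spring (2 mm per newton, 12 mm travel). The big egg set in it rests on the inner edge of the rim with its foot 14 mm below the rim.
There are look-alikes about, which are no part of the job. What is shaped like the egg but blue is not meant.

How it is judged (in metres and radians):
On the way, in this order (a step that is already met when the one before it is completed fails the run):
1. the check weight stands in its wooden tray (x of weight in the frame of weight_tray between -0.06 and 0.06 m and y of weight in the frame of weight_tray between -0.06 and 0.06 m and z of weight in the frame of weight_tray below 0.012 m and angle between weight's own z axis and vertical below 0.15 rad and linear speed of weight below 0.02 m/s), for 0.2 s.
2. the big egg is lifted out of the rack (height (world z) of egg above 0.04 m), for 0.1 s.
At the end, for the whole second after the job is handed in: The check weight stands upright (within 0.15 rad) in its wooden tray; the big egg stands in the cup, foot within 10 mm of its centre and at least 4 mm below the rim, within 0.3 rad of upright; both released and at rest (below 0.02 m/s); the smaller eggs within 15 mm of their start (all of step 1 and horizontal distance between egg and cup below 0.01 m and z of egg in the frame of cup below -0.004 m and angle between egg's own z axis and vertical below 0.3 rad and linear speed of egg below 0.02 m/s and contact force between the fingers and egg below 0.1 N and distance of each of egg_a, egg_b from where it was at the start of the episode below 0.015 m); the robot touches nothing.
It fails at once if the big egg is squeezed by the fingers (both together) with more than 60 N (contact force between the fingers and egg above 60 N).
It fails at once if the big egg is pressed on or dropped on the scale with more than 25 N (contact force between egg and scale above 25 N).
It fails at once if the big egg is dropped (free of the fingers it moves faster than 0.5 m/s, a fall of about 13 mm) (contact force between the fingers and egg below 0.1 N and linear speed of egg above 0.5 m/s).
It fails at once if a smaller egg is moved more than 15 mm (not (distance of egg_a from where it was at the start of the episode below 0.015 m) or not (distance of egg_b from where it was at the start of the episode below 0.015 m)).
It also fails if it takes over 64 s, if anything falls off the work surface, if the arm or the gripper's body presses on something with over 40 N, if the wrist force passes 120 N, or if a joint passes its speed limit or range.

## Working session

There is one attempt and no reset: what is moved stays moved. The work goes in short steps, Python scripts to look and compute and a tool call to move; the robot and the scene stay as the last step left them, time stands still between calls to the robot, and variables do not carry over. Pictures are saved under pics/ and viewed, at most 10 in all, crops included, and the job is handed in when it is done.

Besides the shell and the picture viewer there is one more tool, called after "Request:" as name(argument=value, ...) on one line, values as JSON. servo_tool: Moves the arm, as the interface text tells. Its arguments: {"type":"object","properties":{"deltas":{"type":"string"},"newtons":{"type":"number"}},"required":["deltas"]}

```bash
mkdir -p pics
cat > h.py <<'E'
import numpy as np, cv2
from rig import env
def ray(p,uv):
    n=cv2.undistortPoints(np.array([[uv]],float),np.array(p["camera_matrix"]),np.array(p["D"]))[0,0]
    T=np.array(p["world_to_cam"]);R=T[:3,:3];t=T[:3,3]
    return -R.T@t, R.T@np.array([n[0],n[1],1.])
def at_z(p,uv,z):
    c,d=ray(p,uv);return c+d*(z-c[2])/d[2]
def cloud(p):
    d=p["depth"];h,w=d.shape
    vv,uu=np.mgrid[:h,:w]
    n=cv2.undistortPoints(np.stack([uu,vv],-1).reshape(-1,1,2).astype(float),np.array(p["camera_matrix"]),np.array(p["D"])).reshape(h,w,2)
    X=np.dstack([n*d[...,None],d]);T=np.array(p["world_to_cam"])
    W=(X-T[:3,3])@T[:3,:3]
    W[d==0]=np.nan
    return W
E
cat > a.py <<'E'
from h import *
np.set_printoptions(precision=4,suppress=True)
for c in ["top","side"]:
    p=env.get_image(c);cv2.imwrite(f"pics/{c}0.png",p["img"][...,::-1]);W=cloud(p)
    np.savez(f"{c}0.npz",W=W,img=p["img"])
    for n in ["weight","weight_tray","egg","egg_a","rack","scale","cup"]:
        for f,k in ((env.spot_in,"bbox"),(env.spot_point,"uv")):
            try:
                for r in f(n,p)[:4]:
                    u,v=[int(round(x)) for x in r[k][:2]]
                    print(c,n,k,np.round(r[k],1),round(r["conf"],2),W[min(v,399),min(u,639)])
            except Exception as e: print(c,n,k,e)
print(env.observe()["tool_rot"],env.grasp_offset,env.observe()["time_s"])
E
python3 a.py
```

```text
top weight bbox [214.3 189.1   8.2  11.9] 0.54 [0.5264 0.2678 0.1108]
top weight uv [218.7 188.6] 0.54 [0.5299 0.2623 0.0729]
top weight_tray bbox [299.4 204.   45.6  43. ] 0.96 [0.4858 0.0162 0.007 ]
top weight_tray uv [299.1 204.7] 0.56 [0.4827 0.0165 0.0024]
top weight_tray uv [221.2 200.4] 0.21 [0.4966 0.2598 0.0556]
top egg bbox [417.8 178.6  14.2  15.4] 0.73 [ 0.5585 -0.3571  0.0724]
top egg bbox [394.9 181.1   9.1  15. ] 0.66 [ 0.5543 -0.2888  0.0568]
top egg bbox [451.6 174.9  18.6  17.2] 0.57 [ 0.5714 -0.4646  0.0643]
top egg bbox [375.9 183.9  16.    7.1] 0.51 [ 0.5448 -0.2287  0.0597]
top egg uv [393.6 182.6] 0.7 [ 0.5481 -0.2857  0.0558]
top egg uv [419.2 182. ] 0.62 [ 0.549  -0.3598  0.0731]
top egg uv [372.  183.8] 0.57 [nan nan nan]
top egg uv [446.  178.2] 0.45 [ 0.5648 -0.4528  0.0412]
top egg_a bbox [417.8 178.6  14.2  15.4] 0.73 [ 0.5585 -0.3571  0.0724]
top egg_a bbox [394.9 181.1   9.1  15. ] 0.66 [ 0.5543 -0.2888  0.0568]
top egg_a bbox [451.6 174.9  18.6  17.2] 0.57 [ 0.5714 -0.4646  0.0643]
top egg_a bbox [375.9 183.9  16.    7.1] 0.51 [ 0.5448 -0.2287  0.0597
[... 1902 characters left out ...]
side egg_a uv [397.  363.1] 0.6 [ 0.5675 -0.4921  0.0504]
side egg_a uv [353.5 293.2] 0.51 [ 0.5452 -0.3142  0.0263]
side rack bbox [360.4 296.4  59.3  84.2] 0.94 [ 0.5438 -0.3516  0.0659]
side rack uv [358.3 293.3] 0.73 [ 0.5538 -0.3154  0.0252]
side scale bbox [294.6 153.   61.5  34.2] 0.61 [0.5158 0.2175 0.0567]
side scale uv [291.  159.7] 0.89 [0.5002 0.2064 0.0401]
side scale uv [296.2 137. ] 0.43 [0.5285 0.2609 0.0882]
side cup bbox [296.3 147.3  33.8  18.7] 0.56 [0.5253 0.2516 0.0571]
side cup uv [298.3 140.1] 0.63 [0.5344 0.2602 0.0768]
side cup uv [351.4 290.3] 0.46 [ 0.5404 -0.3074  0.0295]
[[-0.9625  0.2713 -0.    ]
 [ 0.2713  0.9625 -0.0001]
 [ 0.     -0.0001 -1.    ]] 0.0187 1.5
```

```bash
cat > b.py <<'E'
import cv2,numpy as np
t=cv2.imread("pics/top0.png");s=cv2.imread("pics/side0.png")
a=cv2.resize(t[140:240,180:480],(800,267),interpolation=cv2.INTER_CUBIC)
b=cv2.resize(s[110:390,240:440],(214,300));b=cv2.resize(s[110:390,230:440],(225*1,300),interpolation=cv2.INTER_CUBIC)
c=cv2.resize(s[115:175,250:350],(500,300),interpolation=cv2.INTER_CUBIC)
o=np.zeros((570,800,3),np.uint8);o[:267]=a;o[268:568,:225]=b;o[268:568,240:740]=c
cv2.imwrite("pics/m.png",o)
np.set_printoptions(precision=4,suppress=True)
for n in ["top0","side0"]:
    d=np.load(n+".npz");W=d["W"];img=d["img"].astype(int)
    P=W.reshape(-1,3);I=img.reshape(-1,3)
    def box(x0,x1,y0,y1,z0,z1):
        m=(P[:,0]>x0)&(P[:,0]<x1)&(P[:,1]>y0)&(P[:,1]<y1)&(P[:,2]>z0)&(P[:,2]<z1);return P[m],I[m]
    q,_=box(.47,.6,.2,.33,.09,.14);print(n,"weight upper",len(q),q.mean(0),q.min(0),q.max(0))
    for z0,z1,nm in((.05,.066,"pan"),(.068,.08,"rim"),(.034,.046,"case")):
        q,_=box(.35,.7,.1,.4,z0,z1);r=cv2.minAreaRect(q[:,:2].astype(np.float32));print(nm,len(q),np.median(q,0),r)
    q,_=box(.4,.6,-.1,.12,.009,.022);print("tray",len(q),cv2.minAreaRect(q[:,:2].astype(np.float32)),np.median(q[:,2]))
    q,_=box(.45,.65,-.42,-.18,.018,.032);r=cv2.minAreaRect(q[:,:2].astype(np.float32));print("rack",r,len(q))
    for k in(.045,.03):
        q,c=box(.45,.65,-.42,-.18,k,.1);
        for y0,y1 in((-.26,-.19),(-.33,-.26),(-.42,-.33)):
            m=(q[:,1]>y0)&(q[:,1]<y1);g=q[m];print(k,y0,len(g),g.mean(0),g.min(0),g.max(0),c[m].mean(0))
E
python3 b.py
```

```text
top0 weight upper 52 [0.5255 0.2731 0.108 ] [0.5158 0.2634 0.0906] [0.5392 0.2827 0.1183]
pan 964 [0.5251 0.2731 0.0549] ((0.5149751305580139, 0.26906871795654297), (0.1500001847743988, 0.11864155530929565), 26.8985652923584)
rim 59 [0.5237 0.2693 0.0711] ((0.526832103729248, 0.2744750380516052), (0.04192805662751198, 0.04544585943222046), 73.37610626220703)
case 1537 [0.466  0.2724 0.0393] ((0.506925106048584, 0.2771894931793213), (0.1500878632068634, 0.19230510294437408), 82.78418731689453)
tray 250 ((0.4827338457107544, 0.009447120130062103), (0.13002850115299225, 0.1298244297504425), 85.58316802978516) 0.01227876335027948
rack ((0.5542324781417847, -0.29572194814682007), (0.07393650710582733, 0.20097582042217255), 2.63883113861084) 912
0.045 -0.26 126 [ 0.5484 -0.2288  0.0548] [ 0.53   -0.2496  0.0452] [ 0.5684 -0.2107  0.0632] [94.0714 62.9683 38.873 ]
0.045 -0.33 123 [ 0.5536 -0.2941  0.0541] [ 0.533  -0.3125  0.0451] [ 0.5747 -0.2773  0.0653] [95.1951 63.9187 39.3171]
0.045 -0.42 211 [ 0.5554 -0.3575  0.0665] [ 0.5315 -0.3825  0.0465] [ 0.5827 -0.3367  0.0788] [90.6872 61.0664
[... 1157 characters left out ...]
0.055 ] [ 0.5324 -0.2527  0.045 ] [ 0.5721 -0.217   0.0643] [136.0833  93.8148  61.6065]
0.045 -0.33 220 [ 0.5539 -0.303   0.0537] [ 0.5366 -0.3172  0.045 ] [ 0.5745 -0.2809  0.0619] [137.4909  93.6864  60.3136]
0.045 -0.42 496 [ 0.5551 -0.3723  0.0654] [ 0.5345 -0.3898  0.0451] [ 0.5817 -0.3447  0.0783] [126.0585  85.3004  54.7077]
0.03 -0.26 279 [ 0.5498 -0.24    0.0512] [ 0.5319 -0.2529  0.03  ] [ 0.5732 -0.217   0.0643] [125.2186  86.0681  56.1864]
0.03 -0.33 300 [ 0.5529 -0.3051  0.0497] [ 0.5357 -0.3186  0.0304] [ 0.5745 -0.2809  0.0619] [124.63    84.6567  54.2567]
0.03 -0.42 542 [ 0.5547 -0.3731  0.0632] [ 0.5345 -0.3898  0.0308] [ 0.5817 -0.3447  0.0783] [121.6808  82.3321  52.7011]
```

View pics/m.png

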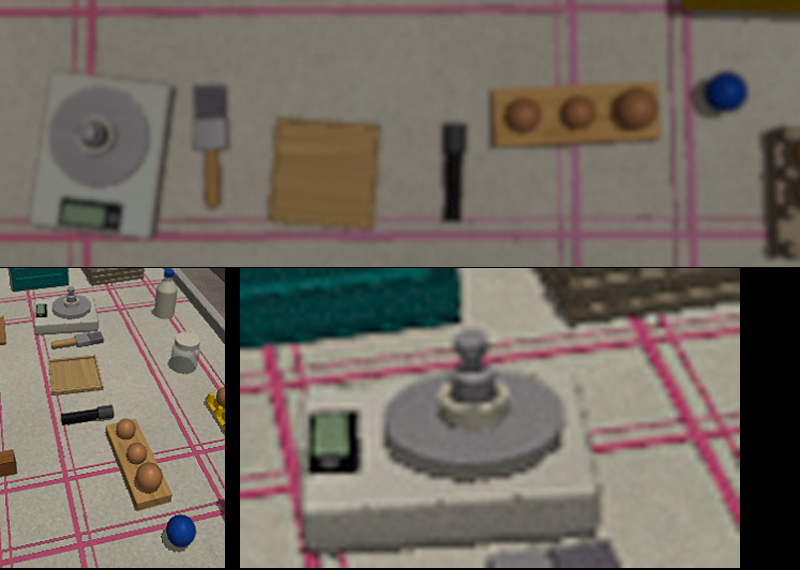

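Top view: the weight is in the cup (214,189), the tray at (299,204), the rack at about (397,182) with the big egg at its right end (418,179). The blue decoy is at (452,175). Turning the tool so the fingers close along the rack's x, then moving over the weight.

Request:
servo_tool(deltas="1 0 0 0 0 0 0.125;1 0 0 0 0 0 0.125;1 0 0 0 0 0 0.125;1 0 0 0 0 0 0.125;1 0 0 0 0 0 0.125;1 0 0 0 0 0 0.125;1 0 0 0 0 0 0.125;1 0 0 0 0 0 0.125", newtons=40)

```text
time_s: 2.17
position: [0.1492, 0.5293, 0.1962]
tool_rot: [[-0.286, 0.958, -0.0], [0.958, 0.286, 0.0], [0.0, -0.0, -1.0]]
ft_force: [0.0, -0.2, 0.2]
grip_width: 0.0854
gripper_force: 0.0
```

Request:
servo_tool(deltas="1 0 0 0 0 0 0.125;1 0 0 0 0 0 0.125;1 -25 33 0 0 0 0;1 -25 33 0 0 0 0;1 -25 33 0 0 0 0;1 -25 33 0 0 0 0;1 -25 33 0 0 0 0;1 -25 33 0 0 0 0")

```text
time_s: 2.83
position: [0.3553, 0.3872, 0.1964]
tool_rot: [[-0.046, 0.999, 0.0], [0.999, 0.046, 0.0], [0.0, 0.0, -1.0]]
ft_force: [1.6, 0.8, -1.0]
grip_width: 0.0858
gripper_force: 0.0
```

Request:
servo_tool(deltas="1 -25 33 0 0 0 0;1 -25 33 0 0 0 0;1 -25 33 0 0 0 0;1 -25 33 0 0 0 0;1 -24 33 0 0 0 0;1 0 0 0 0 0 0;1 0 0 0 0 0 0")

```text
time_s: 3.42
position: [0.5258, 0.2709, 0.1955]
tool_rot: [[-0.043, 0.999, -0.001], [0.999, 0.043, -0.0], [-0.0, -0.001, -1.0]]
ft_force: [0.1, 0.6, 0.9]
grip_width: 0.0855
gripper_force: 0.0
```

```bash
cat > c.py <<'E'
import sys
from h import *
np.set_printoptions(precision=4,suppress=True)
p=env.get_image("wrist");cv2.imwrite(f"pics/{sys.argv[1]}.png",p["img"][...,::-1]);W=cloud(p)
np.savez(f"{sys.argv[1]}.npz",W=W,img=p["img"])
for n in sys.argv[2:]:
    for f,k in ((env.spot_in,"bbox"),(env.spot_point,"uv")):
        for r in f(n,p)[:3]:
            u,v=[int(round(x)) for x in r[k][:2]]
            print(n,k,np.round(r[k],1),round(r["conf"],2),W[min(v,399),min(u,639)])
E
python3 c.py w1 weight cup
python3 - <<'E'
from h import *
W=np.load("w1.npz")["W"].reshape(-1,3)
np.set_printoptions(precision=4,suppress=True)
for z0,z1 in((.103,.13),(.068,.08),(.05,.064)):
    m=(W[:,2]>z0)&(W[:,2]<z1)&(abs(W[:,0]-.528)<.075)&(abs(W[:,1]-.272)<.075);q=W[m]
    if len(q):print(z0,len(q),np.median(q,0),q.min(0),q.max(0),np.percentile(q[:,:2],[2,98],axis=0).mean(0))
E
```

```text
weight bbox [322.7 183.2  27.8  38.1] 0.63 [0.5291 0.28   0.112 ]
weight uv [323.4 174.6] 0.85 [0.5293 0.2828 0.0893]
cup bbox [322.1 173.2 112.5 111.3] 0.81 [0.5283 0.2845 0.0882]
cup uv [323.  179.4] 0.83 [0.529  0.2834 0.1109]
0.103 468 [0.5291 0.275  0.1118] [0.5187 0.2635 0.103 ] [0.5402 0.2848 0.1147] [0.5293 0.2747]
0.068 529 [0.5271 0.2822 0.071 ] [0.5073 0.2536 0.0683] [0.5507 0.2964 0.08  ] [0.5291 0.276 ]
0.05 8216 [0.5285 0.2805 0.0552] [0.4696 0.2146 0.0523] [0.5888 0.3339 0.064 ] [0.5291 0.275 ]
```

View pics/w1.png

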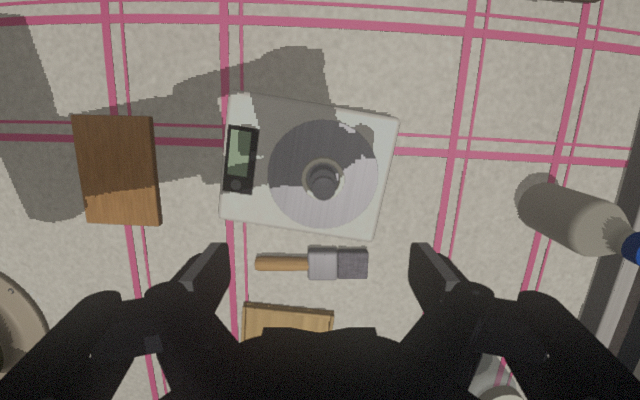

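The wrist view puts the knob at pixel (322,183), about (0.5293, 0.2745), with its top at z 0.115. Now descending, closing and checking.

Request:
servo_tool(deltas="1 3.5 3.5 30 0 0 0;1 0 0 40 0 0 0;0.6 0 0 30 0 0 0;0.45 0 0 10 0 0 0;0 0 0 0 0 0 0;0 0 0 0 0 0 0;0 0 0 0 0 0 0;0 0 0 0 0 0 0", newtons=40)

```text
time_s: 4.33
position: [0.5287, 0.2764, 0.0883]
tool_rot: [[-0.046, 0.999, 0.004], [0.999, 0.046, 0.001], [0.001, 0.004, -1.0]]
ft_force: [0.3, -0.4, -0.1]
grip_width: 0.0121
gripper_force: 0.0
```

Request:
servo_tool(deltas="0 0 0 0 0 0 0;0 0 0 0 0 0 0")

```text
time_s: 4.5
position: [0.5282, 0.2761, 0.0873]
tool_rot: [[-0.046, 0.999, 0.002], [0.999, 0.046, 0.0], [0.0, 0.002, -1.0]]
ft_force: [0.2, -0.2, -0.2]
grip_width: -0.0002
gripper_force: 0.0
```

Fingers shut on nothing, so I'm looking again.

Run:
```python
from h import *
np.set_printoptions(precision=4,suppress=True)
p=env.get_image("wrist");q=env.get_image("side")
W=cloud(q);P=W.reshape(-1,3)
s=cv2.resize(q["img"][90:190,240:360],(480,400),interpolation=cv2.INTER_CUBIC)
w=cv2.resize(p["img"][100:400,200:440],(320,400))
cv2.imwrite("pics/d.png",np.hstack([s,w])[...,::-1])
for k in ("weight","cup"): print(k,env.spot_in(k,q)[:2],env.spot_in(k,p)[:2])
```

```text
weight [{'bbox': [297.4, 134.3, 10.1, 13.3], 'conf': 0.59}] [{'bbox': [321.4, 217.8, 44.9, 46.9], 'conf': 0.85}]
cup [{'bbox': [294.3, 146.2, 33.2, 22.2], 'conf': 0.78}, {'bbox': [296.1, 134.7, 7.8, 12.0], 'conf': 0.39}] [{'bbox': [319.8, 201.4, 160.1, 144.5], 'conf': 0.68}]
```

View pics/d.png

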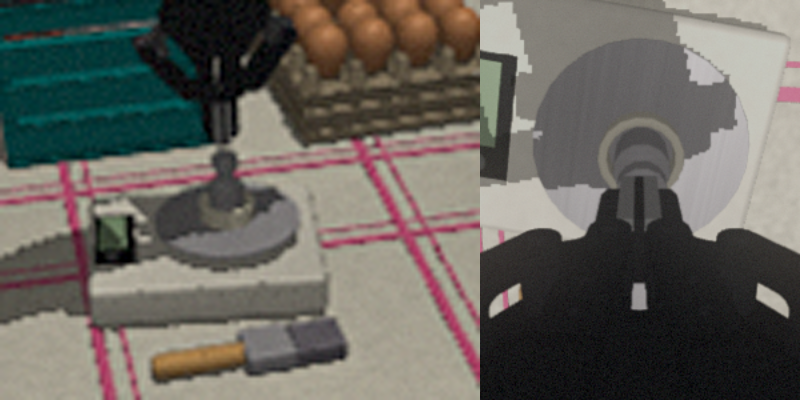

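Run:
```python
from h import *
np.set_printoptions(precision=4,suppress=True)
o=env.observe();print(o["position"],o["q"])
for c in("side","wrist","top"):
    p=env.get_image(c);W=cloud(p);P=W.reshape(-1,3)
    T=np.array(p["world_to_cam"]);print(c,"cam at",-T[:3,:3].T@T[:3,3], "dir",T[2,:3])
    for nm,X in(("tcp",o["position"]),("knob",[.5293,.2745,.109])):
        uv=cv2.projectPoints(np.array([X],float),cv2.Rodrigues(T[:3,:3])[0],T[:3,3],np.array(p["camera_matrix"]),np.array(p["D"]))[0].ravel()
        u,v=np.round(uv).astype(int);print(nm,uv,W[v,u] if 0<=v<400 and 0<=u<640 else None)
    m=(abs(P[:,0]-.53)<.03)&(abs(P[:,1]-.275)<.04)&(P[:,2]>.085)&(P[:,2]<.2)
    q=P[m];I=p["img"].reshape(-1,3)[m]
    for z in np.arange(.085,.18,.008):
        k=(q[:,2]>=z)&(q[:,2]<z+.008)
        if k.sum():print(round(z,3),k.sum(),q[k].mean(0),q[k].min(0),q[k].max(0),I[k].mean())
```

```text
[0.5278 0.276  0.0863] [16.2257 31.7969 76.4582 -0.0017 71.7416 13.5916]
side cam at [ 0.3656 -0.7723  0.683 ] dir [ 0.172   0.7527 -0.6356]
tcp [294.968  135.2559] [0.527  0.2701 0.0906]
knob [295.1727 129.1219] [0.5284 0.2723 0.1107]
0.085 27 [0.5317 0.2681 0.089 ] [0.5205 0.2579 0.0854] [0.545  0.2799 0.0924] 72.41975308641975
0.093 7 [0.5314 0.2697 0.0958] [0.5275 0.267  0.0932] [0.537  0.2718 0.0984] 64.19047619047619
0.101 14 [0.5304 0.2668 0.1055] [0.5218 0.2613 0.1014] [0.5402 0.2761 0.1087] 70.02380952380952
0.109 24 [0.5317 0.2721 0.1122] [0.5218 0.2637 0.1103] [0.5416 0.2846 0.1161] 78.52777777777777
0.117 2 [0.5284 0.2688 0.1231] [0.5248 0.2663 0.1213] [0.532  0.2714 0.1249] 80.33333333333333
0.125 14 [0.5312 0.2676 0.1291] [0.5194 0.2637 0.1252] [0.5421 0.2723 0.1318] 61.476190476190474
0.133 20 [0.5286 0.2681 0.1367] [0.5174 0.2618 0.133 ] [0.5419 0.2756 0.1407] 43.75
0.141 25 [0.5301 0.2681 0.1451] [0.5175 0.2599 0.1412] [0.5426 0.2738 0.149 ] 44.08
0.149 20 [0.5298 0.2694 0.1535] [0.5171 0.2657 0.1497] [0.5437 0.275  0.1569] 44.85
0.157 19 [0.5306 0.2693 0.1609] [0.51
[... 1505 characters left out ...]
0616  1.3371] dir [ 0.0875  0.0171 -0.996 ]
tcp [213.4813 189.294 ] [0.525  0.2666 0.1263]
knob [211.9702 188.1179] [0.5273 0.2677 0.1335]
0.085 26 [0.525  0.269  0.0878] [0.5129 0.2613 0.0854] [0.5411 0.2768 0.0911] 45.294871794871796
0.101 5 [0.5231 0.2676 0.1068] [0.5177 0.2654 0.1045] [0.533  0.2691 0.1083] 45.333333333333336
0.109 8 [0.5282 0.2687 0.1117] [0.5171 0.2647 0.1096] [0.5382 0.2741 0.1153] 45.416666666666664
0.117 2 [0.5252 0.2673 0.1239] [0.5192 0.2673 0.1235] [0.5312 0.2673 0.1243] 42.0
0.125 3 [0.5249 0.2665 0.1267] [0.5219 0.2662 0.1263] [0.528  0.2667 0.1276] 40.44444444444444
0.133 2 [0.5285 0.267  0.1362] [0.5273 0.2663 0.1335] [0.5298 0.2677 0.1388] 32.833333333333336
```

Both cameras show the fingertips at z≈0.122 while the reported TCP is 0.086. I'll check whether the same offset shows in the earlier open-finger picture.

Run:
```python
from h import *
np.set_printoptions(precision=4,suppress=True)
W=np.load("w1.npz")["W"]
L=W[235:330,170:235].reshape(-1,3);R=W[235:330,405:470].reshape(-1,3)
for q in(L,R):
    q=q[q[:,2]>.12];print(len(q),np.percentile(q[:,2],[0,1,5,50]),q[q[:,2]<np.nanmin(q[:,2])+.01].mean(0))
p=env.get_image("wrist");W=cloud(p);q=W[150:330,260:380].reshape(-1,3);q=q[q[:,2]>.119];print(np.percentile(q[:,2],[0,1,5]))
```

```text
4138 [0.2425 0.2451 0.2493 0.2778] [0.482  0.2724 0.2486]
4189 [0.2428 0.2449 0.2497 0.2781] [0.5696 0.2764 0.2487]
[0.1232 0.1285 0.136 ]
```

The offset is constant: the real fingertips sit 36 mm higher than the reported TCP and x, y agree. I'll correct for it: open, descend 35 mm more, and close.

Request:
servo_tool(deltas="0.7 0 0 0 0 0 0;0.7 0 0 0 0 0 0;0.7 -1.5 1.2 0 0 0 0;0.7 0 0 0 0 0 0;0.7 0 0 0 0 0 0;0.7 0 0 0 0 0 0", newtons=40)

```text
time_s: 5.5
position: [0.5291, 0.2745, 0.0862]
tool_rot: [[-0.046, 0.999, -0.0], [0.999, 0.046, -0.0], [-0.0, -0.0, -1.0]]
ft_force: [-0.3, 0.4, 0.5]
grip_width: 0.0597
gripper_force: 0.0
```

Request:
servo_tool(deltas="0.7 0 0 12 0 0 0;0.7 0 0 12 0 0 0;0.7 0 0 11 0 0 0;0.7 0 0 0 0 0 0;0 0 0 0 0 0 0;0 0 0 0 0 0 0;0 0 0 0 0 0 0;0 0 0 0 0 0 0")

```text
time_s: 6.17
position: [0.5295, 0.2747, 0.052]
tool_rot: [[-0.046, 0.999, 0.001], [0.999, 0.046, 0.0], [0.0, 0.001, -1.0]]
ft_force: [0.8, -0.0, 0.7]
grip_width: 0.0205
gripper_force: 39.0
```

Request:
servo_tool(deltas="0 0 0 0 0 0 0;0 0 0 0 0 0 0;0 0 0 0 0 0 0")

```text
time_s: 6.42
position: [0.5295, 0.2746, 0.0516]
tool_rot: [[-0.046, 0.999, 0.001], [0.999, 0.046, 0.0], [0.0, 0.001, -1.0]]
ft_force: [1.8, -0.6, 0.6]
grip_width: 0.0199
gripper_force: 39.0
```

Request:
servo_tool(deltas="0 0 0 -5 0 0 0;0 0 0 -8 0 0 0;0 0 0 -10 0 0 0;0 0 0 -12 0 0 0;0 0 0 -10 0 0 0;0 0 0 -5 0 0 0;0 0 0 0 0 0 0")

```text
time_s: 7.0
position: [0.5296, 0.2747, 0.1028]
tool_rot: [[-0.046, 0.999, 0.002], [0.999, 0.046, 0.001], [0.001, 0.002, -1.0]]
ft_force: [-0.2, -0.2, -2.5]
grip_width: 0.0208
gripper_force: 39.2
```

Run:
```python
from h import *
q=env.get_image("side");p=env.get_image("wrist")
np.savez("w2.npz",W=cloud(p),img=p["img"])
s=cv2.resize(q["img"][90:240,240:360],(480,600),interpolation=cv2.INTER_CUBIC)
w=cv2.resize(p["img"][100:400,200:440],(320,600))
cv2.imwrite("pics/e.png",np.hstack([s,w])[...,::-1])
print(env.observe()["ft_force"],env.observe()["grip_width"])
W=cloud(q).reshape(-1,3);m=(abs(W[:,0]-.53)<.04)&(abs(W[:,1]-.272)<.04)
a=W[m];print(np.sort(a[a[:,2]>.08][:,2])[:20])
for z0 in np.arange(.085,.15,.006):
    k=a[(a[:,2]>=z0)&(a[:,2]<z0+.006)]
    if len(k):print(round(z0,3),len(k),k.mean(0),k[:,0].min(),k[:,0].max())
```

```text
[ 0.54378169  0.17759761 -1.97786315] 0.02006587699786762
[0.10510678 0.1059806  0.10650692 0.10715349 0.10765042 0.10865655
 0.10875067 0.1092544  0.10944318 0.10966851 0.11081327 0.11124703
 0.11147553 0.11180625 0.11197287 0.11226375 0.11250605 0.11355323
 0.11403466 0.11442422]
0.103 7 [0.5305157  0.2670588  0.10711506] 0.5185970992733767 0.5438876610166548
0.109 14 [0.52920437 0.26496338 0.11195464] 0.518974424089368 0.5436559618791625
0.115 14 [0.53161284 0.26283432 0.11804894] 0.5189970956373873 0.5433600649106605
0.121 18 [0.53076448 0.26418779 0.1238521 ] 0.5194611105777074 0.5439571202433048
0.127 15 [0.53122126 0.26514616 0.12999677] 0.519498940349403 0.5446746573041876
0.133 19 [0.53272728 0.26444349 0.13633765] 0.520141433283247 0.5456155055929967
0.139 22 [0.53202793 0.26803628 0.14166915] 0.5159315024672997 0.5477542124556197
0.145 25 [0.5335541  0.26891546 0.14815422] 0.5089287339919154 0.5562876092426621
```

View pics/e.png

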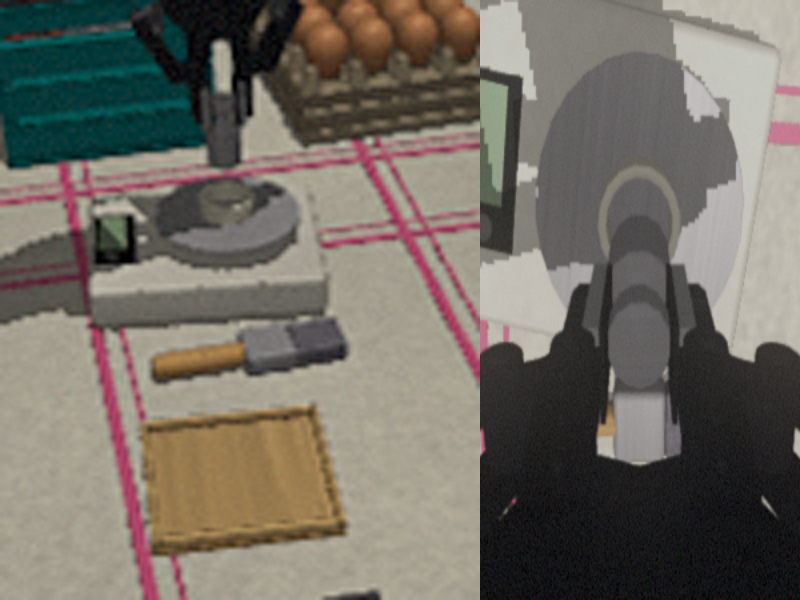

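The weight is held upright (side view, around (222,130) of the crop) and the cup is empty. Carrying it to the tray at (0.485, 0.009).

Request:
servo_tool(deltas="0 -12 -3 0 0 0 0;0 -22 -5 0 0 0 0;0 -30 -6 0 0 0 0;0 -34 -7 0 0 0 0;0 -34 -7 0 0 0 0;0 -34 -7 0 0 0 0;0 -34 -7 0 0 0 0;0 -30 -7 0 0 0 0")

```text
time_s: 7.77
position: [0.4894, 0.0402, 0.1008]
tool_rot: [[-0.045, 0.999, -0.001], [0.999, 0.045, -0.0], [-0.0, -0.001, -1.0]]
ft_force: [2.1, -0.1, -2.4]
grip_width: 0.0201
gripper_force: 39.2
```

Request:
servo_tool(deltas="0 -20 -5 0 0 0 0;0 -12 -3 0 0 0 0;0 0 0 20 0 0 0;0 0 0 25 0 0 0;0 0 0 25 0 0 0;0 0 0 15 0 0 0;0 0 0 5 0 0 0;0 0 0 0 0 0 0")

```text
time_s: 8.43
position: [0.4831, 0.01, 0.0102]
tool_rot: [[-0.046, 0.999, -0.003], [0.999, 0.046, 0.001], [0.001, -0.003, -1.0]]
ft_force: [-0.9, 0.1, -2.2]
grip_width: 0.0205
gripper_force: 39.3
```

Run:
```python
from h import *
np.set_printoptions(precision=4,suppress=True)
o=env.observe();print(o["position"],o["ft_force"],o["grip_width"])
q=env.get_image("side")
W=cloud(q).reshape(-1,3);m=(abs(W[:,0]-o["position"][0])<.035)&(abs(W[:,1]-o["position"][1])<.035)
a=W[m]
for z0 in np.arange(0,.06,.004):
    k=a[(a[:,2]>=z0)&(a[:,2]<z0+.004)]
    if len(k):print(round(z0,3),len(k),k.mean(0),k[:,0].min(),k[:,0].max())
```

```text
[0.4831 0.01   0.0102] [-0.8824  0.1456 -2.2416] 0.020479435357362366
0.0 35 [0.4756 0.0058 0.0035] 0.4486199695553761 0.5177079824735183
0.004 281 [0.4831 0.0044 0.0057] 0.4483222986814187 0.5179950129174993
0.008 7 [0.4751 0.0078 0.0088] 0.4520692477472436 0.5015553126491505
0.012 6 [0.4812 0.0006 0.0148] 0.4720112012877058 0.49451669469285203
0.016 11 [ 0.4825 -0.0008  0.0185] 0.4698748665903262 0.49471473406163824
0.02 9 [ 0.4799 -0.0003  0.0221] 0.4701476816667301 0.4912132155799923
0.024 12 [0.4826 0.0006 0.0259] 0.4699207497592411 0.4947827963696015
0.028 12 [0.4806 0.     0.0298] 0.47052095773513375 0.49510786361643977
0.032 10 [ 0.4821 -0.0006  0.0343] 0.47068755904798193 0.49510239700495956
0.036 11 [ 0.485  -0.0002  0.0377] 0.4724746191993057 0.49557103179964546
0.04 11 [ 0.4821 -0.0002  0.0414] 0.4706872882675136 0.49560885825187945
0.044 24 [0.4844 0.0026 0.0463] 0.46773374563098885 0.49852807770710084
0.048 18 [0.4826 0.0038 0.0497] 0.4704298694930882 0.4982665970385121
0.052 16 [0.4814 0.0033 0.054 ] 0.4627644225052747 0.5049239289350788
0.056 14 [0.4842 0.0029 0.0584] 0.4604324967724304 0.5050191194978247
```

Request:
servo_tool(deltas="0 0 0 3 0 0 0;0 0 0 2 0 0 0;0 0 0 1.5 0 0 0;0 0 0 0 0 0 0")

```text
time_s: 8.82
position: [0.4842, 0.0102, 0.0049]
tool_rot: [[-0.046, 0.999, 0.0], [0.999, 0.046, -0.0], [-0.0, 0.0, -1.0]]
ft_force: [-0.7, -0.4, -2.3]
grip_width: 0.0205
gripper_force: 39.3
```

Request:
servo_tool(deltas="0 0 0 2 0 0 0;0 0 0 1 0 0 0;0 0 0 0 0 0 0")

```text
time_s: 9.07
position: [0.4845, 0.0101, 0.0023]
tool_rot: [[-0.046, 0.999, 0.001], [0.999, 0.046, -0.0], [-0.0, 0.001, -1.0]]
ft_force: [-1.6, -0.6, 5.4]
grip_width: 0.0204
gripper_force: 39.9
```

Contact (+7 N). Releasing and rising.

Request:
servo_tool(deltas="0.35 0 0 0 0 0 0;0.35 0 0 0 0 0 0;0.5 0 0 0 0 0 0;0.7 0 0 0 0 0 0;0.9 0 0 0 0 0 0;1 0 0 -10 0 0 0;1 0 0 -35 0 0 0;1 0 0 -40 0 0 0")

```text
time_s: 9.73
position: [0.4828, 0.0104, 0.0863]
tool_rot: [[-0.046, 0.999, -0.005], [0.999, 0.046, 0.001], [0.001, -0.005, -1.0]]
ft_force: [0.3, -0.8, 0.4]
grip_width: 0.0856
gripper_force: 0.0
```

Request:
servo_tool(deltas="1 0 0 -30 0 0 0;1 0 0 -30 0 0 0;1 0 0 0 0 0 0")

```text
time_s: 9.98
position: [0.4866, 0.0098, 0.1521]
tool_rot: [[-0.046, 0.999, 0.01], [0.999, 0.046, -0.002], [-0.003, 0.01, -1.0]]
ft_force: [0.9, -0.7, 2.0]
grip_width: 0.0857
gripper_force: 0.0
```

Run:
```python
from h import *
np.set_printoptions(precision=4,suppress=True)
o=env.observe();print(o["position"],o["grip_width"])
q=env.get_image("side")
W=cloud(q).reshape(-1,3);m=(abs(W[:,0]-.485)<.035)&(abs(W[:,1]-.01)<.035)&(W[:,2]>.016)&(W[:,2]<.1);a=W[m]
print(len(a))
for lo,hi in((.016,.034),(.05,.07)):
    k=a[(a[:,2]>lo)&(a[:,2]<hi)];print(k.mean(0),k.min(0),k.max(0))
# cup rim & egg refined
m=(abs(W[:,0]-.529)<.03)&(abs(W[:,1]-.274)<.03)&(W[:,2]>.071)&(W[:,2]<.09);k=W[m];print("rim side",len(k),k.min(0),k.max(0),np.median(k,0))
p=env.get_image("top")
W=cloud(p).reshape(-1,3);m=(abs(W[:,0]-.529)<.03)&(abs(W[:,1]-.274)<.03)&(W[:,2]>.071)&(W[:,2]<.09);k=W[m];print("rim top",len(k),k.min(0),k.max(0),np.median(k,0))
for r in env.spot_in("weight",q)[:2]+env.spot_point("cup",p)[:1]:print(r, at_z(p,r["uv"],.076) if "uv" in r else "")
for r in env.spot_point("cup",q)[:1]:print(r, at_z(q,r["uv"],.076))
```

```text
[0.4866 0.0098 0.1521] 0.0856877602091603
157
[0.4818 0.0003 0.0242] [ 0.4706 -0.0061  0.0163] [0.4947 0.0113 0.0337]
[0.4838 0.0066 0.0595] [ 0.4739 -0.001   0.0512] [0.4945 0.019  0.0647]
rim side 65 [0.5102 0.2491 0.0711] [0.5535 0.2974 0.0794] [0.5311 0.2719 0.0753]
rim top 68 [0.5043 0.2549 0.0715] [0.5489 0.2969 0.0817] [0.5295 0.2759 0.0752]
{'bbox': [296.4, 201.1, 13.3, 22.1], 'conf': 0.64} 
{'uv': [214.7, 191.3], 'conf': 0.71} [0.5225 0.2748 0.076 ]
{'uv': [298.4, 210.1], 'conf': 0.71} [ 0.4716 -0.0768  0.076 ]
```

Weight stands in the tray at (0.484, 0.009). Next, over the big egg.

Request:
servo_tool(deltas="1 -30 4 -10 0 0 0;1 -38 6 -10 0 0 0;1 -38 6 -10 0 0 0;1 -38 6 0 0 0 0;1 -38 6 0 0 0 0;1 -38 6 0 0 0 0;1 -38 6 0 0 0 0;1 -38 6 0 0 0 0", newtons=20)

```text
time_s: 10.9
position: [0.5434, -0.2851, 0.1751]
tool_rot: [[-0.046, 0.999, -0.002], [0.999, 0.046, 0.002], [0.002, -0.002, -1.0]]
ft_force: [0.2, 0.1, 0.8]
grip_width: 0.0854
gripper_force: 0.0
```

Request:
servo_tool(deltas="1 -38 6 0 0 0 0;1 -41 4 0 0 0 0;1 0 0 0 0 0 0;1 0 0 0 0 0 0;1 0 0 0 0 0 0")

```text
time_s: 11.32
position: [0.557, -0.3613, 0.1752]
tool_rot: [[-0.046, 0.999, -0.002], [0.999, 0.046, 0.002], [0.002, -0.002, -1.0]]
ft_force: [0.4, 1.1, 0.1]
grip_width: 0.0855
gripper_force: 0.0
```

```bash
python3 c.py w3 egg rack
python3 - <<'E'
from h import *
from scipy.optimize import least_squares
d=np.load("w3.npz");W=d["W"].reshape(-1,3);I=d["img"].reshape(-1,3).astype(int)
np.set_printoptions(precision=4,suppress=True)
o=env.observe();print(o["position"])
brown=(I[:,0]>I[:,2]*1.4)
def ell(q):  # upper half of the egg: semi-axes 25,25,25 (top 66-41), centre fit
    f=lambda c:np.hypot.reduce(q-c,axis=1)-.025
    r=least_squares(f,[q[:,0].mean(),q[:,1].mean(),.052],loss="soft_l1",f_scale=.001);return r.x,np.abs(r.fun).mean()
m=brown&(abs(W[:,0]-.557)<.035)&(abs(W[:,1]+.362)<.033)&(W[:,2]>.053)&(W[:,2]<.09)
q=W[m];print(len(q),q.min(0),q.max(0),ell(q))
for n in("side0","top0"):
    e=np.load(n+".npz");V=e["W"].reshape(-1,3);v=V[(abs(V[:,0]-.557)<.035)&(abs(V[:,1]+.362)<.033)&(V[:,2]>.053)];print(n,len(v),ell(v))
m=(W[:,2]>.022)&(W[:,2]<.031)&(abs(W[:,0]-.556)<.06)&(abs(W[:,1]+.297)<.13);print(cv2.minAreaRect(W[m][:,:2].astype(np.float32)))
E
```

```text
egg bbox [333.8 275.4  39.7  44.9] 0.91 [ 0.5779 -0.4595  0.062 ]
egg bbox [320.8  49.   39.7  45.9] 0.86 [ 0.5531 -0.236   0.062 ]
egg bbox [321.7 120.8  43.4  42. ] 0.81 [ 0.5571 -0.299   0.0607]
egg uv [322.8 175.4] 0.93 [ 0.5603 -0.3487  0.0718]
egg uv [333.9 258.1] 0.78 [ 0.5779 -0.4474  0.0457]
egg uv [318.7 121.8] 0.77 [ 0.5543 -0.3001  0.0592]
rack bbox [323.4 111.4  72.7 195.1] 0.7 [ 0.5576 -0.2898  0.0571]
[ 0.5575 -0.3608  0.177 ]
1795 [ 0.5346 -0.3859  0.0531] [ 0.5824 -0.339   0.0772] (array([ 0.5586, -0.364 ,  0.0511]), np.float64(0.00041712641345144737))
side0 444 (array([ 0.5592, -0.3632,  0.0514]), np.float64(0.0007397587678203904))
top0 203 (array([ 0.5578, -0.3616,  0.0508]), np.float64(0.001655842839852171))
((0.55586838722229, -0.2974603772163391), (0.07038959860801697, 0.2003953456878662), 2.3411667346954346)
```

View pics/w3.png

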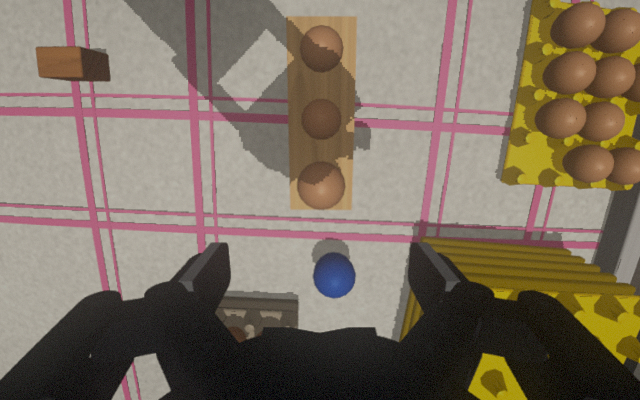

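The big egg shows at (321,186) and fits a 25 mm sphere at (0.5587, −0.3636, 0.051). The blue one is at (334,275). Descending over the big egg with the fingers open.

Request:
servo_tool(deltas="1 -2.8 1.2 30 0 0 0;1 0 0 35 0 0 0;1 0 0 35 0 0 0;1 0 0 30 0 0 0;1 0 0 25 0 0 0;1 0 0 15 0 0 0;1 0 0 10 0 0 0;1 0 0 0 0 0 0", newtons=20)

```text
time_s: 12.23
position: [0.5581, -0.3635, -0.0051]
tool_rot: [[-0.046, 0.999, -0.002], [0.999, 0.046, 0.002], [0.002, -0.002, -1.0]]
ft_force: [-1.8, 1.0, 0.8]
grip_width: 0.0853
gripper_force: 0.0
```

Request:
servo_tool(deltas="1 0 0 2 0 0 0;1 0 0 0 0 0 0;1 0 0 0 0 0 0")

```text
time_s: 12.48
position: [0.5592, -0.3649, -0.0039]
tool_rot: [[-0.046, 0.999, 0.002], [0.999, 0.046, -0.002], [-0.002, 0.002, -1.0]]
ft_force: [0.7, 0.1, 0.7]
grip_width: 0.0852
gripper_force: 0.0
```

Request:
servo_tool(deltas="1 0.5 0 4 0 0 0;0.8 0 0 0 0 0 0;0.7 0 0 0 0 0 0;0.66 0 0 0 0 0 0;0.63 0 0 0 0 0 0;0.6 0 0 0 0 0 0;0.58 0 0 0 0 0 0;0.56 0 0 0 0 0 0", newtons=20)

```text
time_s: 13.15
position: [0.5589, -0.3642, -0.009]
tool_rot: [[-0.046, 0.999, 0.001], [0.999, 0.046, -0.0], [-0.0, 0.001, -1.0]]
ft_force: [1.1, -0.5, 1.3]
grip_width: 0.0485
gripper_force: 20.5
```

Request:
servo_tool(deltas="0.54 0 0 0 0 0 0;0.52 0 0 0 0 0 0;0.5 0 0 0 0 0 0;0.5 0 0 0 0 0 0")

```text
time_s: 13.48
position: [0.5588, -0.3642, -0.009]
tool_rot: [[-0.046, 0.999, 0.001], [0.999, 0.046, -0.0], [-0.0, 0.0, -1.0]]
ft_force: [0.9, 0.9, 1.5]
grip_width: 0.0491
gripper_force: 20.5
```

Held at 20.5 N, width 49 mm. Lifting gently.

Request:
servo_tool(deltas="0.4 0 0 -2 0 0 0;0.4 0 0 -5 0 0 0;0.4 0 0 -8 0 0 0;0.4 0 0 -12 0 0 0;0.4 0 0 -15 0 0 0;0.4 0 0 -20 0 0 0;0.4 0 0 -20 0 0 0;0.4 0 0 -20 0 0 0")

```text
time_s: 14.15
position: [0.5586, -0.3641, 0.0949]
tool_rot: [[-0.046, 0.999, 0.0], [0.999, 0.046, -0.001], [-0.001, 0.0, -1.0]]
ft_force: [-0.1, -0.6, -0.8]
grip_width: 0.0485
gripper_force: 20.9
```

Request:
servo_tool(deltas="0.4 0 0 -20 0 0 0;0.4 0 0 -15 0 0 0;0.4 0 0 -5 0 0 0;0.4 0 0 0 0 0 0;0.4 0 0 0 0 0 0")

```text
time_s: 14.57
position: [0.5584, -0.3639, 0.1324]
tool_rot: [[-0.046, 0.999, -0.0], [0.999, 0.046, 0.0], [0.0, -0.0, -1.0]]
ft_force: [-0.3, -0.3, -1.1]
grip_width: 0.0488
gripper_force: 20.9
```

Run:
```python
from h import *
np.set_printoptions(precision=4,suppress=True)
o=env.observe();print(o["position"],o["grip_width"],o["ft_force"])
q=env.get_image("side");W=cloud(q);p=env.get_image("wrist")
x,y,z=o["position"]
P=W.reshape(-1,3);I=q["img"].reshape(-1,3).astype(int)
m=(abs(P[:,0]-x)<.04)&(abs(P[:,1]-y)<.04)&(P[:,2]>.08)&(P[:,2]<z+.1)&(I[:,0]>I[:,2]*1.4);a=P[m]
print(len(a),a.min(0),a.max(0))
for z0 in np.arange(a[:,2].min(),a[:,2].max(),.008):
    k=a[(a[:,2]>=z0)&(a[:,2]<z0+.008)];print(round(z0,3),len(k),k[:,0].min(),k[:,0].max(),k[:,1].min())
T=np.array(q["world_to_cam"]);uv=cv2.projectPoints(np.array([[x,y,z+.06]]),cv2.Rodrigues(T[:3,:3])[0],T[:3,3],np.array(q["camera_matrix"]),np.array(q["D"]))[0].ravel().astype(int)
u,v=uv;s=cv2.resize(q["img"][v-50:v+100,u-60:u+60],(480,600),interpolation=cv2.INTER_CUBIC)
w=cv2.resize(p["img"][100:400,200:440],(320,600))
cv2.imwrite("pics/f.png",np.hstack([s,w])[...,::-1])
```

```text
[ 0.5584 -0.3639  0.1324] 0.04880538244996024 [-0.3485 -0.2626 -1.0809]
640 [ 0.5199 -0.3884  0.1649] [ 0.5867 -0.3489  0.2309]
0.165 20 0.5277877157475178 0.5842777558102678 -0.3832718644344433
0.173 37 0.5223874689447066 0.5835105223706872 -0.38587494253203636
0.181 66 0.5203146727708825 0.584305836524309 -0.3878488335200663
0.189 84 0.5198765930506999 0.5840397114934892 -0.3884474968372065
0.197 119 0.5365490475385668 0.5836575172396156 -0.38772068498165596
0.205 164 0.5383529418485653 0.5866904094773581 -0.38580412128949815
0.213 145 0.5212764288847598 0.5848081053176347 -0.3780440586481829
0.221 4 0.5232206283094816 0.5301377883288197 -0.37643492552315083
0.229 1 0.5258347101446762 0.5258347101446762 -0.37271199941635874
```

View pics/f.png

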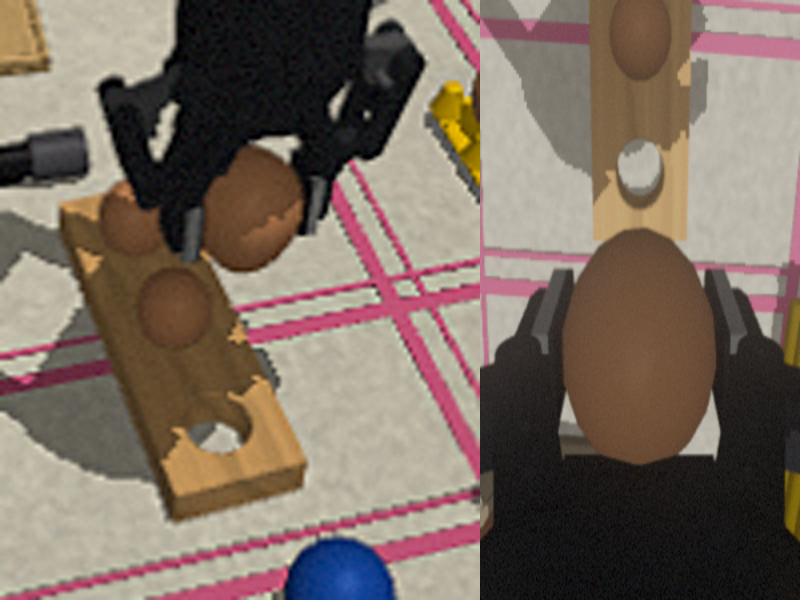

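The egg is held midway between the pads and the small eggs are undisturbed. Checking the egg's tilt from the clouds while I carry it towards the scale, stopping short so that the wrist camera sees the cup.

```bash
cat > tilt.py <<'E'
from h import *
from scipy.optimize import least_squares
np.set_printoptions(precision=4,suppress=True)
o=env.observe();x,y,z=o["position"];c0=np.array([x,y,z+.061])
Q=[]
for n in("wrist","side"):
    p=env.get_image(n);P=cloud(p).reshape(-1,3);I=p["img"].reshape(-1,3).astype(int)
    m=(np.linalg.norm(P-c0,axis=1)<.05)&(abs(P[:,0]-x)<.024)&(I[:,0]>I[:,2]*1.4)&(I[:,0]>35);q=P[m];Q.append(q)
def f(v,q):
    c,a=v[:3],np.array([v[3],v[4],1]);a/=np.linalg.norm(a)
    d=q-c;h=d@a;r=np.linalg.norm(d-h[:,None]*a,axis=1)
    b=np.where(h>0,.025,.041)
    return (np.sqrt((r/.025)**2+(h/b)**2)-1)*.025
for nm,q in(("wrist",Q[0]),("side",Q[1]),("both",np.vstack([Q[0][::max(1,len(Q[0])//500)],Q[1]]))):
    r=least_squares(f,[*c0,0,0],args=(q,),loss="soft_l1",f_scale=.001);print(nm,len(q),r.x,np.abs(r.fun).mean(),r.x[:3]-[x,y,z])
E
python3 tilt.py
```

```text
wrist 10698 [ 0.5584 -0.3633  0.1915 -0.1141  0.1097] 0.0004889946883364602 [0.0002 0.0004 0.06  ]
side 598 [ 0.5587 -0.3625  0.192  -0.0328 -0.0555] 0.0006033028706222405 [0.0005 0.0012 0.0605]
both 1108 [ 0.5586 -0.3629  0.1916 -0.0694 -0.1028] 0.0006145067546986086 [0.0004 0.0008 0.0601]
```

Request:
servo_tool(deltas="0.4 10 0 0 0 0 0;0.4 20 0 0 0 0 0;0.4 28 0 0 0 0 0;0.4 34 0 0 0 0 0;0.4 34 0 0 0 0 0;0.4 34 0 0 0 0 0;0.4 34 0 0 0 0 0;0.4 34 0 0 0 0 0")

```text
time_s: 15.43
position: [0.5474, -0.134, 0.1325]
tool_rot: [[-0.046, 0.999, -0.0], [0.999, 0.046, 0.0], [0.0, -0.0, -1.0]]
ft_force: [-0.1, 0.2, -0.9]
grip_width: 0.0489
gripper_force: 20.9
```

Request:
servo_tool(deltas="0.4 34 0 0 0 0 0;0.4 34 0 0 0 0 0;0.4 34 0 0 0 0 0;0.4 34 0 0 0 0 0;0.4 34 0 0 0 0 0;0.4 34 0 0 0 0 0;0.4 34 0 0 0 0 0;0.4 28 0 0 0 0 0")

```text
time_s: 16.1
position: [0.5348, 0.1322, 0.1326]
tool_rot: [[-0.047, 0.999, -0.0], [0.999, 0.047, 0.0], [0.0, -0.0, -1.0]]
ft_force: [0.3, -0.1, -1.0]
grip_width: 0.0492
gripper_force: 20.9
```

Request:
servo_tool(deltas="0.4 20 0 0 0 0 0;0.4 10 0 0 0 0 0;0.4 0 0 0 0 0 0;0.4 0 0 0 0 0 0;0.4 0 0 0 0 0 0")

```text
time_s: 16.52
position: [0.5346, 0.1583, 0.1326]
tool_rot: [[-0.045, 0.999, -0.0], [0.999, 0.045, -0.0], [-0.0, -0.0, -1.0]]
ft_force: [0.3, -1.1, -0.6]
grip_width: 0.0489
gripper_force: 20.9
```

```bash
python3 tilt.py; python3 c.py w4 cup
python3 - <<'E'
from h import *
d=np.load("w4.npz");W=d["W"].reshape(-1,3)
np.set_printoptions(precision=4,suppress=True)
m=(abs(W[:,0]-.529)<.03)&(abs(W[:,1]-.275)<.03)&(W[:,2]>.0715)&(W[:,2]<.083);k=W[m]
print(len(k),k.min(0),k.max(0),np.median(k,0),cv2.minEnclosingCircle(k[:,:2].astype(np.float32)))
m=(abs(W[:,0]-.529)<.075)&(abs(W[:,1]-.275)<.075)&(W[:,2]>.054)&(W[:,2]<.064);k=W[m];print("pan",np.median(k[:,2]),cv2.minEnclosingCircle(k[:,:2].astype(np.float32)))
E
```

```text
wrist 10660 [0.5347 0.1588 0.1926 0.0181 0.132 ] 0.0005005451833815836 [0.0001 0.0005 0.06  ]
side 282 [ 0.5369  0.1599  0.1941 -0.004  -0.0782] 0.001325025986317118 [0.0022 0.0016 0.0615]
both 790 [ 0.5351  0.1589  0.1927 -0.1573 -0.1815] 0.0008887607935778154 [0.0005 0.0006 0.06  ]
cup bbox [317.2  65.  156.1 129.8] 0.93 [0.5287 0.2632 0.0605]
cup uv [321.8  44.2] 0.82 [0.5319 0.2788 0.0598]
cup uv [321.4 234.5] 0.29 [0.5346 0.1817 0.2036]
1329 [0.5073 0.2519 0.0715] [0.5517 0.2962 0.0778] [0.5296 0.2757 0.0752] ((0.5294898748397827, 0.274379163980484), 0.022612174972891808)
pan 0.05950389127727817 ((0.5295613408088684, 0.2747882306575775), 0.06039418652653694)
```

View pics/w4.png

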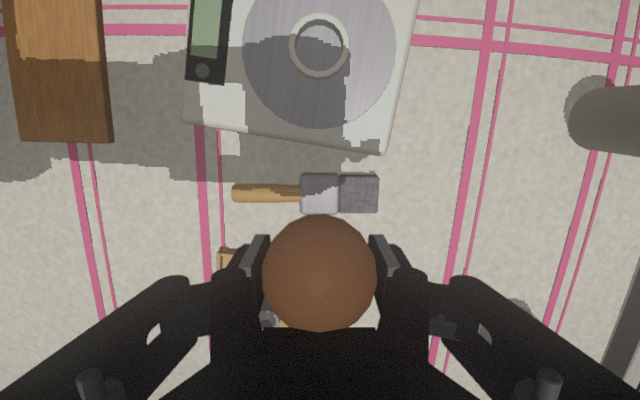

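The cup is at (318,47), fitted circle radius 22.6 mm at (0.5295, 0.2746), rim z 0.0755. Moving over it and starting to lower.

Request:
servo_tool(deltas="0.4 10 0 0 0 0 0;0.4 20 0 0 0 0 0;0.4 28 0 0 0 0 0;0.4 28 0 0 0 0 0;0.4 20 0 0 0 0 0;0.4 10 0 0 0 0 0;0.4 0 0 0 0 0 0;0.4 0 0 0 0 0 0")

```text
time_s: 17.43
position: [0.5291, 0.2751, 0.1326]
tool_rot: [[-0.047, 0.999, -0.0], [0.999, 0.047, -0.0], [-0.0, -0.0, -1.0]]
ft_force: [-0.1, -0.5, -0.9]
grip_width: 0.0486
gripper_force: 20.9
```

Request:
servo_tool(deltas="0.4 0 0 10 0 0 0;0.4 0 0 20 0 0 0;0.4 0 0 20 0 0 0;0.4 0 0 12 0 0 0;0.4 0 0 5 0 0 0;0.4 0 0 0 0 0 0;0.4 0 0 0 0 0 0")

```text
time_s: 18.02
position: [0.5296, 0.2747, 0.066]
tool_rot: [[-0.045, 0.999, 0.0], [0.999, 0.045, 0.0], [0.0, 0.0, -1.0]]
ft_force: [-0.8, 0.8, -0.5]
grip_width: 0.0488
gripper_force: 20.9
```

```bash
python3 tilt.py; python3 -c "
from h import *
print(env.observe()['position'])"
```

```text
wrist 10726 [0.5297 0.2752 0.126  0.0148 0.1212] 0.0005576176394819358 [0.0001 0.0005 0.06  ]
side 231 [ 0.5328  0.276   0.128   0.0093 -0.089 ] 0.0012658063335680288 [0.0032 0.0014 0.062 ]
both 742 [ 0.5301  0.2751  0.1261 -0.2587 -0.1809] 0.000999974704545338 [0.0005 0.0005 0.0601]
[0.52982469 0.27508471 0.06666453]
```

Request:
servo_tool(deltas="0.4 0 0 6 0 0 0;0.4 0 0 6 0 0 0;0.4 0 0 4 0 0 0;0.4 0 0 2 0 0 0;0.4 0 0 0 0 0 0;0.4 0 0 0 0 0 0")

```text
time_s: 18.62
position: [0.5292, 0.2753, 0.0476]
tool_rot: [[-0.046, 0.999, -0.0], [0.999, 0.046, -0.0], [-0.0, -0.0, -1.0]]
ft_force: [0.2, 0.5, -0.2]
grip_width: 0.0488
gripper_force: 21.0
```

Request:
servo_tool(deltas="0.4 0 0 1 0 0 0;0.4 0 0 1 0 0 0;0.4 0 0 1 0 0 0;0.4 0 0 0 0 0 0;0.4 0 0 0 0 0 0")

```text
time_s: 19.03
position: [0.5292, 0.2752, 0.0447]
tool_rot: [[-0.046, 0.999, 0.0], [0.999, 0.046, -0.0], [-0.0, 0.0, -1.0]]
ft_force: [-0.1, 0.4, -1.3]
grip_width: 0.0489
gripper_force: 21.0
```

Request:
servo_tool(deltas="0.4 0 0 1 0 0 0;0.4 0 0 1 0 0 0;0.4 0 0 1 0 0 0;0.4 0 0 0 0 0 0;0.4 0 0 0 0 0 0")

```text
time_s: 19.45
position: [0.5293, 0.2752, 0.0417]
tool_rot: [[-0.046, 0.999, 0.0], [0.999, 0.046, -0.0], [-0.0, 0.0, -1.0]]
ft_force: [-0.4, 0.2, -0.7]
grip_width: 0.0488
gripper_force: 21.0
```

Request:
servo_tool(deltas="0.4 0 0 1 0 0 0;0.4 0 0 1 0 0 0;0.4 0 0 0 0 0 0;0.4 0 0 0 0 0 0")

```text
time_s: 19.78
position: [0.5293, 0.2752, 0.0398]
tool_rot: [[-0.046, 0.999, 0.0], [0.999, 0.046, -0.0], [-0.0, 0.0, -1.0]]
ft_force: [0.9, -1.3, 0.8]
grip_width: 0.049
gripper_force: 21.0
```

Request:
servo_tool(deltas="0.4 0 0 1 0 0 0;0.4 0 0 1 0 0 0;0.4 0 0 0 0 0 0;0.4 0 0 0 0 0 0")

```text
time_s: 20.12
position: [0.5293, 0.2752, 0.0378]
tool_rot: [[-0.046, 0.999, 0.0], [0.999, 0.046, -0.0], [-0.0, 0.0, -1.0]]
ft_force: [0.4, -1.8, 2.0]
grip_width: 0.0483
gripper_force: 21.1
```

```bash
cat > rim.py <<'E'
from h import *
np.set_printoptions(precision=4,suppress=True)
o=env.observe();f=[]
for _ in range(4):
    p=env.get_image("wrist");f.append(env.observe()["ft_force"][2])
print("fz",np.round(f,2),o["position"])
W=cloud(p).reshape(-1,3);R=np.hypot(W[:,0]-.5295,W[:,1]-.2746)
for nm,lo,hi in(("pan",.035,.058),("case",.07,.09)):
    k=W[(R>lo)&(R<hi)&(W[:,2]<.08)&(W[:,2]>.03)];print(nm,len(k),np.median(k[:,2]))
E
python3 rim.py
```

```text
fz [3.   2.07 1.64 2.23] [0.5293 0.2752 0.0378]
pan 11740 0.05439923111099532
case 12685 0.03955851132010865
```

The pan has sunk 5 mm (about 2.5 N), so the egg is seated. Easing up 2.5 mm so the pan carries little more than the egg, then opening slowly.

Request:
servo_tool(deltas="0.4 0 0 -1.2 0 0 0;0.4 0 0 -1.3 0 0 0;0.4 0 0 0 0 0 0;0.4 0 0 0 0 0 0")

```text
time_s: 20.65
position: [0.5292, 0.2753, 0.0402]
tool_rot: [[-0.046, 0.999, 0.0], [0.999, 0.046, 0.0], [0.0, 0.0, -1.0]]
ft_force: [1.1, -1.7, 0.9]
grip_width: 0.049
gripper_force: 21.0
```

```bash
python3 rim.py;python3 tilt.py
```

```text
fz [0.63 0.35 1.46 0.63] [0.5292 0.2753 0.0402]
pan 11741 0.056650189972078074
case 12405 0.03954897881930511
wrist 10697 [ 0.5293  0.2757  0.1002 -0.069   0.1133] 0.0004999813251330031 [0.0001 0.0005 0.06  ]
side 219 [ 0.5317  0.2765  0.1009 -0.0805 -0.1106] 0.0012375242883390903 [0.0025 0.0012 0.0608]
both 729 [ 0.5297  0.2759  0.1001 -0.2817 -0.1265] 0.0008359230292445582 [0.0005 0.0006 0.06  ]
```

Request:
servo_tool(deltas="0.4 -0.6 0 0 0 0 0;0.4 -0.4 0 0 0 0 0;0.4 0 0 0 0 0 0;0.58 0 0 0 0 0 0;0.6 0 0 0 0 0 0;0.62 0 0 0 0 0 0;0.65 0 0 0 0 0 0;0.7 0 0 0 0 0 0")

```text
time_s: 21.62
position: [0.5292, 0.2743, 0.0402]
tool_rot: [[-0.046, 0.999, -0.0], [0.999, 0.046, 0.0], [0.0, -0.0, -1.0]]
ft_force: [0.0, -0.2, 0.5]
grip_width: 0.0598
gripper_force: 0.0
```

Request:
servo_tool(deltas="0.8 0 0 0 0 0 0;0.9 0 0 0 0 0 0;1 0 0 0 0 0 0;1 0 0 0 0 0 0;1 0 0 0 0 0 0")

```text
time_s: 22.03
position: [0.5293, 0.2742, 0.0402]
tool_rot: [[-0.046, 0.999, 0.0], [0.999, 0.046, -0.0], [-0.0, 0.0, -1.0]]
ft_force: [-0.5, -0.0, 0.5]
grip_width: 0.0856
gripper_force: 0.0
```

```bash
python3 rim.py;python3 tilt.py
```

```text
fz [-1.07 -0.06 -0.14 -0.14] [0.5293 0.2742 0.0402]
pan 14832 0.058076035586684824
case 13122 0.03955147086763952
wrist 10584 [ 0.5296  0.2742  0.1    -0.0246  0.0938] 0.0004955545977876843 [ 0.0003 -0.      0.0598]
side 207 [ 0.5329  0.275   0.1012  0.0107 -0.0999] 0.0012030361460091741 [0.0036 0.0008 0.061 ]
both 711 [ 0.5301  0.2743  0.1    -0.2916 -0.138 ] 0.000824847163409337 [0.0009 0.0001 0.0598]
```

Egg rests free and centred (pan down about 1.5 mm, its own weight). Rising straight up, then a final look.

Request:
servo_tool(deltas="1 0 0 -8 0 0 0;1 0 0 -15 0 0 0;1 0 0 -25 0 0 0;1 0 0 -30 0 0 0;1 0 0 -30 0 0 0;1 0 0 -20 0 0 0;1 0 0 0 0 0 0;1 0 0 0 0 0 0")

```text
time_s: 23.0
position: [0.5295, 0.2744, 0.1695]
tool_rot: [[-0.046, 0.999, 0.002], [0.999, 0.046, 0.001], [0.001, 0.002, -1.0]]
ft_force: [0.2, -0.1, -0.9]
grip_width: 0.0856
gripper_force: 0.0
```

```bash
python3 rim.py
python3 - <<'E'
from h import *
from scipy.optimize import least_squares
np.set_printoptions(precision=4,suppress=True)
for t in range(2):
    p=env.get_image("wrist");W=cloud(p).reshape(-1,3);I=p["img"].reshape(-1,3).astype(int)
    q=W[(np.hypot(W[:,0]-.5295,W[:,1]-.2746)<.035)&(W[:,2]>.1)&(W[:,2]<.14)]
    r=least_squares(lambda c:np.linalg.norm(q-c,axis=1)-.025,[.53,.275,.1],loss="soft_l1",f_scale=.001);print(len(q),r.x,q[:,2].max())
s=env.get_image("side");cv2.imwrite("pics/g.png",np.hstack([cv2.resize(s["img"][100:250,240:360],(400,500),interpolation=cv2.INTER_CUBIC),cv2.resize(p["img"],(400,250)).repeat(2,0)[:500]])[...,::-1])
W=cloud(s).reshape(-1,3)
q=W[(abs(W[:,0]-.4845)<.025)&(abs(W[:,1]-.01)<.025)&(W[:,2]>.016)];print("weight",len(q),q.mean(0),q.max(0))
E
```

```text
fz [-0.53 -0.2   0.37 -0.62] [0.5295 0.2744 0.1695]
pan 6502 0.05815302203109346
case 5976 0.03949479333410311
2696 [0.5293 0.2739 0.1001] 0.1270345797677489
2706 [0.5293 0.2739 0.1001] 0.12635883165112322
weight 155 [0.4829 0.0041 0.0416] [0.4968 0.0208 0.0657]
```

View pics/g.png

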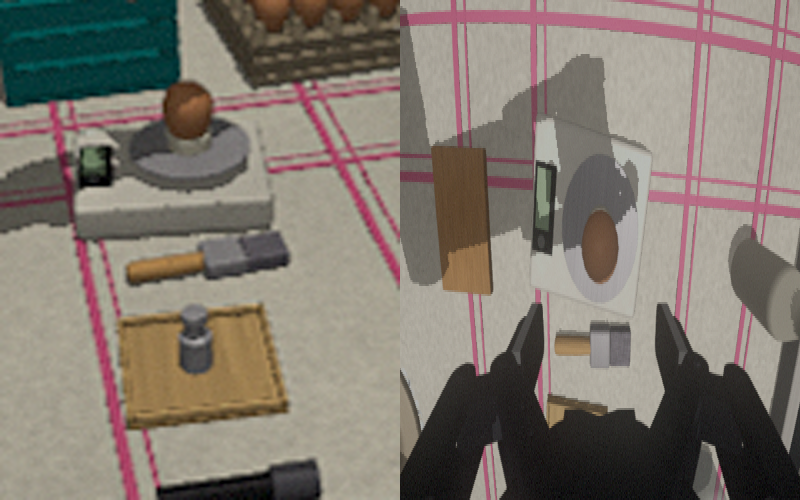

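The egg stands centred and still in the cup at (187,108), and the weight stands upright in the tray at (195,340). Handing in.

```bash
python3 -c "
from rig import env
print(env.close_job())"
```

```text
the job is handed in; nothing more can be done
None
```

The job is handed in: the check weight stands upright in its tray and the big egg sits released and at rest in the scale's cup, small eggs left in the rack; the hand-in gave no verdict.

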